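# Pin the manipulator carriage in its parked position

### The job

Before the recording rig is moved, slide the manipulator carriage along its rail to the end stop, so that its tongue stands between the two blue clevis ears with the holes in line. Then push the long red-handled lock pin through ear, tongue and ear until its handle sits against the near ear, and let go. Leave the short blue-handled pin and the other things on the bench where they are.

Things in the scene. Friction and masses are not known exactly. Their poses are not given: they have to be found in the camera images.
- lock_pin: Lock pin lying on the bench, 60 g. Handle: red block with black grip lines, 40 mm long, 18 wide (y; grip across this), 24 tall (z). Shank: steel, 10 mm diameter, 46 mm long, its last 12 mm tapering to a 4 mm nose. Origin: on the shank's axis at the shoulder between handle and shank, 12 mm above the bench as it lies; +x along the shank to the nose, handle along -x, z up.
- pin_tip (a point): Nose end of the lock pin, 46 mm from its origin along +x.
- clevis_mouth (a point): Centre of the pin hole on the outer face of the blue ear nearer the robot, 56 mm above the bench. +x: way in for the pin (away from the robot); +y: the way the carriage slides home; z up. Ears 8 mm thick, 36 wide, gap 14 (far outer face at x = 30 mm), top 73 mm above the bench; holes 12.5 mm in diameter. The 12 mm high base plate reaches 35 mm from the mouth to -x.
- carriage (a joint): Travel of the black carriage along the rail, in m: 0 is the far end of the travel, 0.120 is the end stop, where the tongue's hole is in line with the clevis holes. It slides with about 2 N of friction and stays where it is left.
- carriage_grip (a point): Top centre of the yellow upright grip on the carriage, 98 mm above the bench: a block 22 mm in x, 16 mm in y (sliding direction). Axes as clevis_mouth. At the end stop it is 68 mm along -y from the clevis holes. Around it the black carriage is 46 mm high; the tongue (10 mm thick) on its +y side reaches up to 69 mm; the small manipulator, from 12 mm off in +x, up to 88 mm.
- tongue_hole (a point): Centre of the 12.5 mm hole in the carriage's aluminium tongue, 56 mm above the bench, midway through its 10 mm; at the end stop it is 15 mm along +x from clevis_mouth.
- short_pin: Not to be used: a like pin with a blue handle of the same size and a shank only 22 mm long; same origin and axes.
- dish: Clear dish, 90 mm across, 18 mm high; origin at the centre of its underside.
- bottle: Amber bottle, 60 mm across, 120 mm high; origin at the centre of its underside.
- driver: Screwdriver with a green handle, 170 mm long, lying along its x; origin under its middle.
- vial: White vial with a blue cap, 32 mm across, 60 mm high; origin at the centre of its underside.

How it is judged:
By the outcome, as a careful person would: the job done as asked, in the order asked, and still so for the second after the job is handed in, with the robot touching nothing.
It also fails if it takes over 54 s, if anything falls off the work surface, if the arm or the gripper's body presses on something with over 40 N, if the wrist force passes 120 N, or if a joint passes its speed limit or range.

### The arm

A 6-joint arm with a two-finger parallel gripper is mounted at the origin on the work surface. World frame = base frame: x ahead of the robot, y to its left, z up, the work surface at z = 0. Lengths are in m, angles in rad, forces in N, time in s.
With the tool pointing down it reaches from about 0.425 to 0.95 m from the base axis. Payload 3.5 kg.
Tool frame: the origin (TCP) lies on the centre line of the jaws, within the pads' length; the fingertips stand 19 mm ahead of it and the grasp point (between the pads) is the TCP; z points along the fingers, y is the line along which they close (so a half turn about z gives the same grasp; the last joint's range is limited). The gripper opens to 85 mm and grips with 20 to 120 N. Pads are 22 mm wide; open, the fingers measure 114 mm over their backs; the gripper's body (76 mm by 85 mm) begins 54 mm behind the grasp point. The pads swing forward as they close: fully open they stand 13 mm farther back than shut.
Start: joints at [-1.337, 0.286, 1.577, -0, 1.279, -0.15], TCP at [0.253, -0.626, 0.25] pointing down, gripper open.
Joint ranges: [-2.77, 2.77], [-0.9, 2.22], [0.21, 2.48], [-1.53, 4.67], [0.24, 2.81], [-2.84, 2.84]. Speed limits (rad/s): [2.79, 2.79, 3.14, 3.14, 3.14, 3.14].

### API

Orientations are given as a unit quaternion [x, y, z, w].
In Python, from plant import ctrl, imaging gives the robot as it stands. The module is installed in compiled form; this text tells all that it offers.
- The arm moves only by the shell command python3 -m handwheel 'ROWS' [OPENING] [FORCE]. ROWS is JSON, one flat list of numbers, 6 for each row, row after row: the shift along the world's x, y, z in units of 150 mm (1.0 is 150 mm), then the turn, a rotation vector about the world's x, y, z in units of 90 degrees (1.0 is 90 degrees). In form: [tx, ty, tz, rx, ry, rz, tx, ty, tz, rx, ry, rz, ...]. A call has 1 to 5 rows; each row shifts and turns the commanded pose from where the row before left it; what a row does not reach is not made up. A row lasts 1/12 s, in which the tool goes at most 41.7 mm and 7.16 degrees, less where a joint would pass 70% of its speed; a pose out of reach is approached as far as the arm can. A call with a number of a shift or a turn outside -1 to 1 is refused whole. A call with a gripper value outside its range is refused whole. OPENING is the opening, from 0 (shut) to 1 (fully open), set as the call begins (- or left out, the last holds). The fingers move at their own pace and stop on an object; FORCE is the grip in N (left out, the last holds). Time passes only in rows, so rows that do not move let the fingers close. It gives the time, the measured TCP pose, the force, the opening and the grip force at its end, in the units of the state.
- ctrl.get_state(): the state, without advancing time (a new reading comes with each control period).
- imaging.read_camera(name): name is "side" or "top"; returns (picture, depth): 480x640x3 uint8, blue, green, red; 480x640 float32, m along the optical axis (not along the pixel's ray), 0 where there is no reading.
- imaging.get_calibration(name): a dict with "fovy" (degrees; the focal length in pixels is half the picture's height over the tangent of half this angle, whatever the lens; pixels are square), "cx", "cy" (the principal point, pixels), "R" (3x3) and "t" (3): a world point X has camera coordinates R X + t. Camera axes: x right, y down, z forward; pixel columns grow to the right and rows downward; lengths in m; the calibration is good to about 2 mm. A picture is of the moment at which its call begins. get_calibration takes no time and is no camera call.
- ctrl.sign_off(): hands the job in; it is judged then, once.
The state is a dict: "time": time; "qpos": joint angles; "dq": joint speeds; "joint_efforts": joint torques, N m; "eef_pos": TCP position; "tcp_rot": TCP orientation; "contact_force": force on the tool from outside, world axes, zero at the start; "wrist_torque": the same for the moment, N m; "opening": opening from 0.0 (shut) to 1.0 (fully open); "finger_force": force on a finger pad.
Only numpy, scipy, OpenCV 4.12 (cv2) and the standard library are available. Lean on these libraries where they do the work, as an engineer would, in place of code of your own. Each camera call takes 0.05 s, during which the arm holds its last target. There are 200 camera calls.

## Working session

There is one attempt and no reset: what is moved stays moved. The work goes in short steps, Python scripts to look and compute and a shell command to move; the robot and the scene stay as the last step left them, time stands still between calls to the robot, and variables do not carry over. Pictures are saved under pics/ and viewed, at most 10 in all, crops included, and the job is handed in when it is done.

```bash
mkdir -p pics
cat > h.py <<'E'
import numpy as np, cv2
from plant import ctrl, imaging
def cam(n):
    im,d=imaging.read_camera(n); c=imaging.get_calibration(n)
    f=240/np.tan(np.radians(c["fovy"])/2)
    return im,d,c,f
def pts(d,c,f):
    v,u=np.mgrid[:480,:640]
    P=np.stack([(u-c["cx"])/f*d,(v-c["cy"])/f*d,d],-1)
    return (P-np.array(c["t"]))@np.array(c["R"])
def ray(u,v,z,c,f):
    R=np.array(c["R"]);o=-R.T@np.array(c["t"]);r=R.T@np.array([(u-c["cx"])/f,(v-c["cy"])/f,1])
    return o+r*(z-o[2])/r[2]
E
python3 - <<'E'
from h import *
for n in("top","side"):
    im,d,c,f=cam(n); cv2.imwrite(f"pics/{n}0.png",im); np.save(n+"0.npy",d)
    print(n,c,f,(d>0).mean())
s=ctrl.get_state();print(s)
E
```

```text
top {'fovy': 50.61663041630797, 'cx': 326.48883997751653, 'cy': 239.66643055218873, 'R': array([[-0.01878331, -0.99946142, -0.02690849],
       [-0.99063853,  0.02224367, -0.13468677],
       [ 0.13521277,  0.02412672, -0.9905228 ]]), 't': array([0.01487193, 0.57143361, 1.19087226])} 507.5332717223839 0.9956640625
side {'fovy': 44.93393530858173, 'cx': 317.57182094918016, 'cy': 241.45801625300024, 'R': array([[-0.89248381, -0.45080733, -0.0156656 ],
       [-0.20889634,  0.44384339, -0.87141572],
       [ 0.39979366, -0.77445194, -0.49029504]]), 't': array([0.49076207, 0.21319757, 1.0758142 ])} 580.3573911391123 0.9961588541666667
{'time': 0.1, 'qpos': array([-1.33700798e+00,  2.87151332e-01,  1.57801379e+00,  1.85540226e-05,
        1.27860992e+00, -1.49978160e-01]), 'dq': array([-1.38530121e-03, -1.48886770e-03, -1.66151104e-03,  2.58824280e-04,
       -7.96507757e-05,  3.26745835e-04]), 'joint_efforts': array([ 5.83145975e-04, -4.07294369e+01, -2.93697792e+01, -1.55569624e-04,
        3.40345301e-03,  3.36701376e-06]), 'eef_pos': array([ 0.25264726, -0.62534447,  0.24904504]), 'tcp_rot': array([ 9.81646752e-01,  1.90705176e-01, -3.68402155e-05, -1.09061075e-03]), 'contact_force': array([-0.17679052, -0.27411944, -0.72713739]), 'wrist_torque': array([-0.01274962,  0.01688985, -0.01450203]), 'finger_force': 0.0, 'opening': 0.9951030600756778}
```

View pics/top0.png

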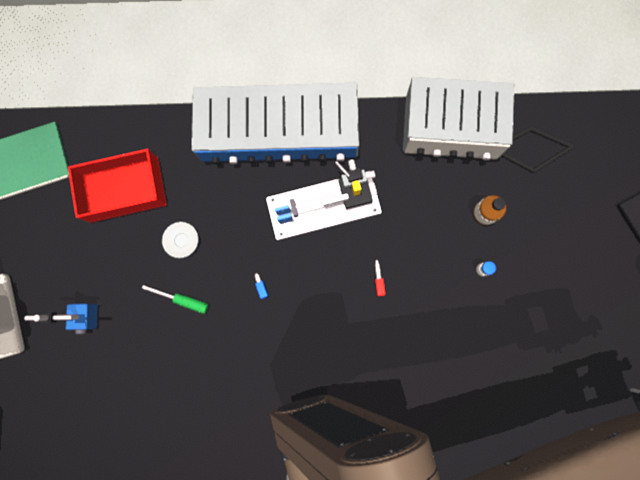

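View pics/side0.png

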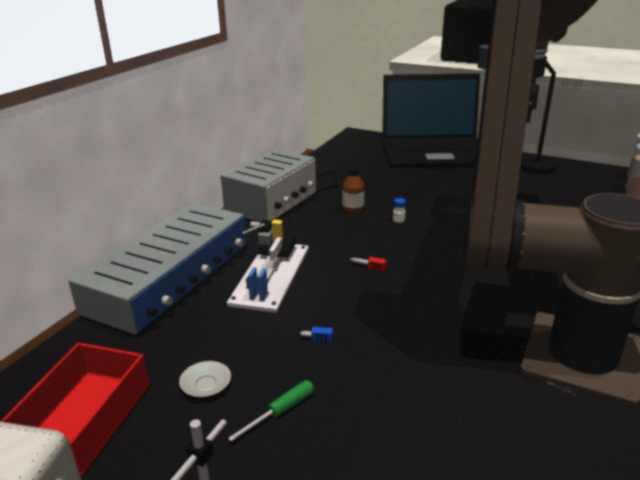

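The top view shows the plate with blue ears near (285,210), the yellow grip near (356,187), and the red pin at (380,280) with its nose up (+x). The short blue pin is at (261,286). The side view shows the ears at (257,282), the grip at (277,230) and the red handle at (377,264).

```bash
cat > meas.py <<'E'
from h import *
def blob(m,box):
    x0,y0,x1,y1=box; k=np.zeros_like(m);k[y0:y1,x0:x1]=m[y0:y1,x0:x1]; return k
def hsvmask(im,lo,hi): return cv2.inRange(cv2.cvtColor(im,cv2.COLOR_BGR2HSV),np.array(lo),np.array(hi))
RED=((0,150,60),(8,255,255));YEL=((22,120,80),(35,255,255));BLU=((98,100,40),(118,255,255))
def rep(nm,P,m,lo,hi,c,f,z):
    k=(m>0)&(P[...,2]>lo)&(P[...,2]<hi)
    if k.sum()<4: print(nm,"few",k.sum(),(m>0).sum()); return
    Q=P[k]; 
    v,u=np.nonzero(k); w=np.array([ray(a,b,z,c,f)[:2] for a,b in zip(u,v)])
    r=cv2.minAreaRect((w*1000).astype(np.float32))
    print(nm,k.sum(),"depth mean",Q.mean(0).round(4),"plane mean",w.mean(0).round(4),"rect mm",np.round(r[0],1),np.round(r[1],1),round(r[2],1),"px",u.min(),u.max(),v.min(),v.max())
E
python3 - <<'E'
from meas import *
for n,B in(("top",dict(pin=(360,255,400,305),cl=(268,195,300,225),gr=(345,175,370,200),pl=(260,165,390,245))),("side",dict(pin=(340,250,395,275),cl=(240,262,275,302),gr=(265,215,290,245),pl=(225,235,315,310)))):
    im=cv2.imread(f"pics/{n}0.png");d=np.load(n+"0.npy");c=imaging.get_calibration(n);f=240/np.tan(np.radians(c["fovy"])/2)
    P=pts(d,c,f);print(n,"bench z",np.median(P[260:300,320:350,2] if n=="top" else P[330:360,360:420,2]))
    hs=cv2.cvtColor(im,cv2.COLOR_BGR2HSV)
    mr=blob(hsvmask(im,*RED),B["pin"]);rep("red",P,mr,0.015 if n=="top" else 0,.05,c,f,.024)
    # shank: bright, not red
    st=blob(cv2.inRange(hs,np.array((0,0,80)),np.array((180,90,255))),B["pin"]);rep("shank",P,st,-.01,.05,c,f,.015)
    rep("yel",P,blob(hsvmask(im,*YEL),B["gr"]),.09,.105,c,f,.098)
    rep("ears",P,blob(hsvmask(im,*BLU),B["cl"]),.066,.08,c,f,.073)
    w=blob(cv2.inRange(hs,np.array((0,0,130)),np.array((180,60,255))),B["pl"])
    rep("plate",P,w,.006,.018,c,f,.012)
    cv2.imwrite(f"pics/{n}z.png",cv2.resize(im[150:310,225:405] if n=="top" else im[210:310,220:400],None,fx=4 if n=="top" else 4,fy=4 if n=="top" else 4,interpolation=cv2.INTER_CUBIC)[:600])
E
```

```text
top bench z -0.00032521543886934333
red 123 depth mean [ 0.456  -0.1235  0.0234] plane mean [ 0.456  -0.1234] rect mm [ 456.8 -123.3] [39.8 18.2] 5.3 px 376 384 278 295
shank 99 depth mean [ 0.4999 -0.1199  0.0106] plane mean [ 0.4996 -0.1195] rect mm [ 501.  -119.3] [47.  13.3] 5.2 px 375 381 259 278
yel 68 depth mean [ 0.6895 -0.07    0.0974] plane mean [ 0.6893 -0.0699] rect mm [689.1 -70.1] [23.2 15.9] 12.2 px 352 360 181 191
ears 62 depth mean [0.6343 0.1045 0.0717] plane mean [0.634  0.1044] rect mm [634.  105.3] [27.7 31.2] 13.3 px 275 290 206 219
plate 2739 depth mean [0.6511 0.0275 0.0119] plane mean [0.6511 0.0275] rect mm [663.8   9.7] [111.5 270.5] 13.6 px 266 380 171 239
side bench z -0.00032147178136628964
red 166 depth mean [ 0.4569 -0.1215  0.0171] plane mean [ 0.4529 -0.111 ] rect mm [ 451.9 -107.8] [41.6 56.4] 20.9 px 368 386 257 270
shank 72 depth mean [ 0.5001 -0.1228  0.0121] plane mean [ 0.4982 -0.1184] rect mm [ 499.4 -118.1] [42.8 19.5] 7.1 px 351 368 257 263
yel 52 depth mean [ 0.6903 -0.0685  0.0956] plane mean [ 0.6879 -0.0646] rect mm [686.5 -61.8] [21.1 31.5] 29.9 px 272 281 220 226
ears 97 depth mean [0.635  0.11   0.0713] plane mean [0.6336 0.1122] rect mm [633.7 111.9] [31.9 43.1] 21.1 px 248 265 268 279
plate 1763 depth mean [0.6461 0.0439 0.0116] plane mean [0.6458 0.0444] rect mm [663.9  13.4] [110.5 270.7] 13.4 px 227 307 245 309
```

View pics/topz.png

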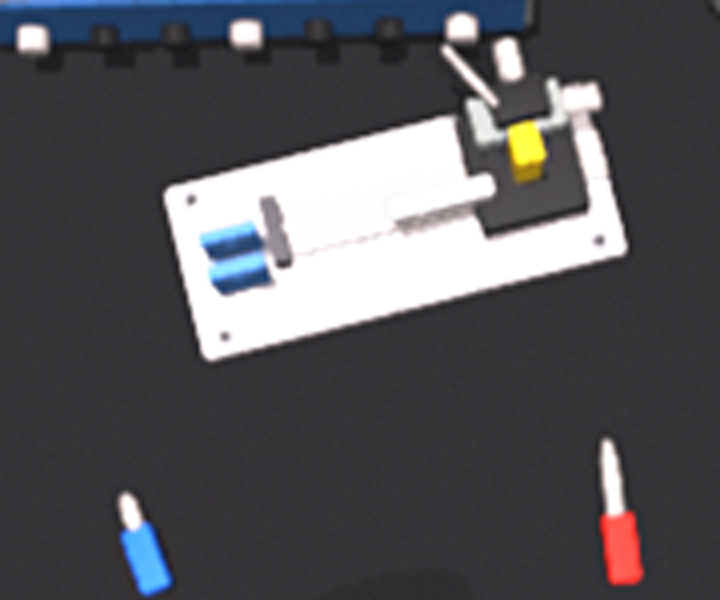

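```bash
python3 - <<'E'
from h import *
d=np.load("top0.npy");c=imaging.get_calibration("top");f=240/np.tan(np.radians(c["fovy"])/2);P=pts(d,c,f)
for u,v in((330,130),(330,155),(345,160),(200,240)):print(u,v,P[v,u].round(3))
Q=P[85:165,195:358].reshape(-1,3);Q=Q[Q[:,2]>.03];print("box front x min",np.percentile(Q[:,0],1),"h",Q[:,2].max())
E
python3 -m handwheel '[0.144,0.185,0,0,0,-0.0047,0.144,0.185,0,0,0,-0.0047,0.144,0.185,0,0,0,-0.0047,0.144,0.185,0,0,0,-0.0047,0.144,0.185,0,0,0,-0.0047]' 0.5 30
python3 -m handwheel '[0.144,0.185,0,0,0,-0.0047,0.144,0.185,0,0,0,-0.0047,0.144,0.185,0,0,0,-0.0047,0.144,0.185,0,0,0,-0.0047,0.144,0.185,0,0,0,-0.0047]'
python3 -m handwheel '[0.144,0.185,0,0,0,-0.0047,0.144,0.185,0,0,0,-0.0047,0.144,0.185,0,0,0,-0.0047,0.144,0.185,0,0,0,-0.0047,0.144,0.185,0,0,0,-0.0047]'
python3 -m handwheel '[0.144,0.185,0,0,0,-0.0047,0.144,0.185,0,0,0,-0.0047,0.144,0.185,0,0,0,-0.0047,0.144,0.185,0,0,0,-0.0047,0.144,0.185,0,0,0,-0.0047]'
python3 -m handwheel '[0,0,0,0,0,0,0,0,0,0,0,0]'
```

```text
330 130 [ 0.828 -0.012  0.093]
330 155 [ 0.785 -0.01   0.033]
345 160 [ 0.78  -0.047  0.002]
200 240 [ 0.584  0.323 -0.002]
box front x min 0.7713379341224846 h 1.2569508456597462
time: 0.52
eef_pos: [0.3613, -0.4855, 0.2496]
tcp_rot: [0.985, 0.172, -0.0, -0.001]
contact_force: [-0.8, 0.0, -0.0]
opening: 0.501
finger_force: 0.0
time: 0.93
eef_pos: [0.4693, -0.3466, 0.2498]
tcp_rot: [0.988, 0.154, -0.0, -0.0]
contact_force: [0.2, 0.0, -0.6]
opening: 0.498
finger_force: 0.0
time: 1.35
eef_pos: [0.5773, -0.2079, 0.2498]
tcp_rot: [0.991, 0.136, -0.0, -0.0]
contact_force: [0.4, -0.4, 0.8]
opening: 0.498
finger_force: 0.0
time: 1.77
eef_pos: [0.6853, -0.0692, 0.2496]
tcp_rot: [0.993, 0.118, -0.001, -0.0]
contact_force: [-0.1, -0.2, -0.3]
opening: 0.498
finger_force: 0.0
time: 1.93
eef_pos: [0.6851, -0.069, 0.2492]
tcp_rot: [0.993, 0.119, -0.001, -0.0]
contact_force: [0.2, -0.8, 0.0]
opening: 0.501
finger_force: 0.0
```

```bash
python3 -m handwheel '[0,0,-0.2,0,0,0,0,0,-0.2,0,0,0,0,0,-0.2,0,0,0,0,0,-0.2,0,0,0]'
python3 -m handwheel '[0,-0.006,-0.1,0,0,0,0,0,-0.07,0,0,0,0,0,-0.04,0,0,0,0,0,0,0,0,0]'
python3 - <<'E'
from h import *
a=cam("top")[0];b=cam("side")[0]
cv2.imwrite("pics/g1.png",np.hstack([cv2.resize(a[140:260,270:430],(400,300)),cv2.resize(b[170:290,210:370],(400,300))]))
E
```

```text
time: 2.27
eef_pos: [0.6838, -0.0722, 0.129]
tcp_rot: [0.993, 0.117, -0.0, 0.0]
contact_force: [-0.1, 0.7, -0.3]
opening: 0.504
finger_force: 0.0
time: 2.6
eef_pos: [0.6845, -0.0723, 0.0984]
tcp_rot: [0.993, 0.117, -0.0, -0.0]
contact_force: [0.2, -0.8, -0.2]
opening: 0.499
finger_force: 0.0
```

View pics/g1.png

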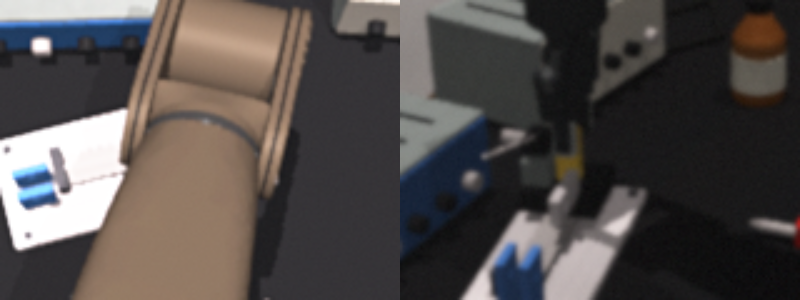

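In the right half, the yellow grip (570,165) stands between the fingers. In the left half, the arm hides it. I'll close and slide.

```bash
python3 -m handwheel '[0,0,0,0,0,0,0,0,0,0,0,0,0,0,0,0,0,0,0,0,0,0,0,0,0,0,0,0,0,0]' 0 30
python3 -m handwheel '[0,0,0,0,0,0,0,0,0,0,0,0]'
python3 -m handwheel '[-0.0156,0.065,0,0,0,0,-0.0156,0.065,0,0,0,0,-0.0156,0.065,0,0,0,0,-0.0156,0.065,0,0,0,0,-0.0156,0.065,0,0,0,0]'
```

```text
time: 3.12
eef_pos: [0.6859, -0.0721, 0.1009]
tcp_rot: [0.993, 0.118, 0.001, 0.001]
contact_force: [-1.1, -0.1, 4.8]
opening: 0.179
finger_force: 32.8
time: 3.28
eef_pos: [0.6859, -0.0721, 0.1009]
tcp_rot: [0.993, 0.118, 0.001, 0.001]
contact_force: [-1.2, -1.1, 5.9]
opening: 0.175
finger_force: 32.8
time: 3.7
eef_pos: [0.6744, -0.0234, 0.1009]
tcp_rot: [0.993, 0.118, 0.002, 0.001]
contact_force: [1.4, -3.4, 5.7]
opening: 0.179
finger_force: 32.7
```

```bash
python3 -m handwheel '[-0.0156,0.065,0,0,0,0,-0.0156,0.065,0,0,0,0,-0.0156,0.065,0,0,0,0,-0.0156,0.065,0,0,0,0,-0.0156,0.065,0,0,0,0]'
python3 -m handwheel '[-0.005,0.0195,0,0,0,0,-0.005,0.0195,0,0,0,0,0,0,0,0,0,0]'
python3 -m handwheel '[-0.005,0.0195,0,0,0,0,-0.005,0.0195,0,0,0,0,0,0,0,0,0,0]'
python3 -m handwheel '[-0.0032,0.013,0,0,0,0,0,0,0,0,0,0]'
python3 -m handwheel '[-0.0032,0.013,0,0,0,0,0,0,0,0,0,0]'
```

```text
time: 4.12
eef_pos: [0.6628, 0.0256, 0.1009]
tcp_rot: [0.993, 0.118, 0.002, 0.001]
contact_force: [1.0, -3.6, 6.1]
opening: 0.181
finger_force: 32.7
time: 4.37
eef_pos: [0.6612, 0.0324, 0.1009]
tcp_rot: [0.993, 0.118, 0.002, 0.0]
contact_force: [-0.4, 0.5, 5.5]
opening: 0.178
finger_force: 32.8
time: 4.62
eef_pos: [0.6599, 0.0379, 0.1009]
tcp_rot: [0.993, 0.118, 0.002, 0.0]
contact_force: [0.8, -0.8, 6.0]
opening: 0.181
finger_force: 32.7
time: 4.78
eef_pos: [0.6595, 0.0396, 0.1009]
tcp_rot: [0.993, 0.118, 0.002, 0.001]
contact_force: [-0.0, 0.3, 6.5]
opening: 0.179
finger_force: 32.7
time: 4.95
eef_pos: [0.6592, 0.0408, 0.1009]
tcp_rot: [0.993, 0.118, 0.003, 0.001]
contact_force: [2.0, -3.9, 5.9]
opening: 0.179
finger_force: 32.7
```

```bash
for i in 1; do
python3 -m handwheel '[-0.0032,0.013,0,0,0,0,0,0,0,0,0,0]'
python3 -m handwheel '[-0.0032,0.013,0,0,0,0,0,0,0,0,0,0]'; done
```

```text
time: 5.12
eef_pos: [0.6592, 0.0409, 0.1009]
tcp_rot: [0.993, 0.118, 0.003, 0.003]
contact_force: [2.8, -7.9, 4.2]
opening: 0.176
finger_force: 32.6
time: 5.28
eef_pos: [0.6592, 0.041, 0.101]
tcp_rot: [0.993, 0.118, 0.003, 0.005]
contact_force: [3.4, -12.6, 3.9]
opening: 0.177
finger_force: 32.5
```

```bash
python3 -m handwheel '[0.0075,-0.03,0,0,0,0,0,0,0,0,0,0]'
python3 -m handwheel '[0,0,0,0,0,0,0,0,0,0,0,0,0,0,0,0,0,0]' 0.5
python3 -m handwheel '[0,0,0.08,0,0,0,0,0,0.2,0,0,0,0,0,0.2,0,0,0,0,0,0.2,0,0,0,0,0,0.2,0,0,0]'
python3 -m handwheel '[-0.135,-0.109,0,0,0,-0.0094,-0.135,-0.109,0,0,0,-0.0094,-0.135,-0.109,0,0,0,-0.0094,-0.135,-0.109,0,0,0,-0.0094,-0.135,-0.109,0,0,0,-0.0094]'
python3 -m handwheel '[-0.135,-0.109,0,0,0,-0.0094,-0.135,-0.109,0,0,0,-0.0094,-0.135,-0.109,0,0,0,-0.0094,-0.135,-0.109,0,0,0,-0.0094,-0.135,-0.109,0,0,0,-0.0094]'
python3 -m handwheel '[0,0,0,0,0,0]'
python3 - <<'E'
from meas import *
for n,B in(("top",dict(cl=(268,195,300,225),gr=(300,175,345,215))),("side",dict(cl=(240,262,275,302),gr=(245,215,290,285)))):
    im,d,c,f=cam(n); P=pts(d,c,f)
    rep("yel",P,blob(hsvmask(im,*YEL),B["gr"]),.09,.105,c,f,.098)
    rep("ears",P,blob(hsvmask(im,*BLU),B["cl"]),.066,.08,c,f,.073)
    cv2.imwrite(f"pics/{n}1.png",im);np.save(n+"1.npy",d)
a=cv2.imread("pics/top1.png");b=cv2.imread("pics/side1.png")
cv2.imwrite("pics/g2.png",np.hstack([cv2.resize(a[160:310,250:410],(400,375),interpolation=2),cv2.resize(b[210:310,220:327],(400,375),interpolation=2)]))
E
```

```text
time: 5.45
eef_pos: [0.6594, 0.0399, 0.1009]
tcp_rot: [0.993, 0.117, 0.002, 0.001]
contact_force: [0.7, -2.0, 5.7]
opening: 0.176
finger_force: 32.8
time: 5.7
eef_pos: [0.6565, 0.0413, 0.0977]
tcp_rot: [0.993, 0.118, -0.001, -0.0]
contact_force: [-0.3, -0.1, -0.3]
opening: 0.498
finger_force: 0.0
time: 6.12
eef_pos: [0.6571, 0.0411, 0.2325]
tcp_rot: [0.993, 0.118, -0.0, -0.0]
contact_force: [0.7, -1.0, -0.6]
opening: 0.502
finger_force: 0.0
time: 6.53
eef_pos: [0.5551, -0.0412, 0.2313]
tcp_rot: [0.997, 0.081, -0.0, -0.0]
contact_force: [-0.3, -0.5, 0.2]
opening: 0.501
finger_force: 0.0
time: 6.95
eef_pos: [0.4539, -0.1229, 0.2313]
tcp_rot: [0.999, 0.044, 0.0, -0.0]
contact_force: [-0.4, 0.2, 0.9]
opening: 0.502
finger_force: 0.0
time: 7.03
eef_pos: [0.4525, -0.1241, 0.231]
tcp_rot: [0.999, 0.043, -0.001, 0.0]
contact_force: [0.8, 0.5, -0.1]
opening: 0.496
finger_force: 0.0
yel 66 depth mean [0.663  0.042  0.0974] plane mean [0.6628 0.042 ] rect mm [662.8  42.1] [23.1 15.3] 12.9 px 305 312 193 203
ears 53 depth mean [0.6354 0.1056 0.0723] plane mean [0.6353 0.1055] rect mm [634.4 104.8] [28.4 31.7] 17.4 px 275 291 206 219
yel 55 depth mean [0.6643 0.0449 0.0959] plane mean [0.6623 0.0479] rect mm [661.5  50.2] [20.6 26. ] 25.2 px 256 265 244 250
ears 100 depth mean [0.6358 0.1084 0.0718] plane mean [0.6348 0.11  ] rect mm [634.9 110.7] [33.4 46. ] 14.3 px 247 266 267 280
```

View pics/g2.png

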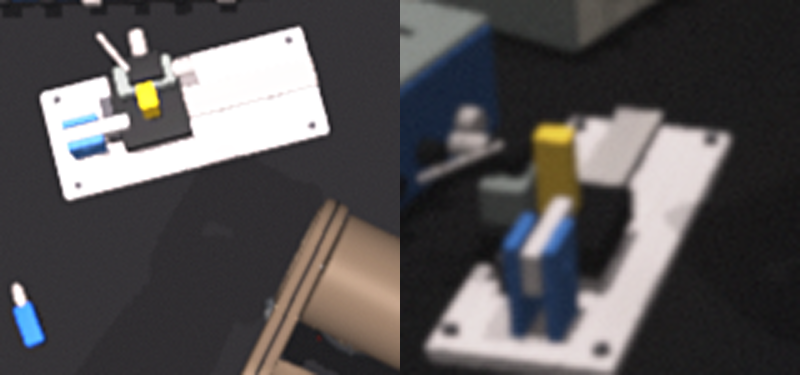

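The carriage is home. In the right half, the tongue (545,245) stands between the blue ears. In the left half, the grip is at (148,98). Next is the pin.

```bash
python3 -m handwheel '[0.027,0.006,-0.2,0,0,0.002,0,0,-0.2,0,0,0,0,0,-0.2,0,0,0,0,0,-0.2,0,0,0,0,0,-0.2,0,0,0]'
python3 -m handwheel '[0,0,-0.15,0,0,0,0,0,-0.1,0,0,0,0,0,-0.05,0,0,0,0,0,0,0,0,0,0,0,0,0,0,0]'
python3 -m handwheel '[0,0,0,0,0,0]'
python3 - <<'E'
from h import *
b=cam("side")[0]
cv2.imwrite("pics/g3.png",cv2.resize(b[200:300,310:440],(650,500),interpolation=2))
E
```

```text
time: 7.55
eef_pos: [0.4601, -0.121, 0.0799]
tcp_rot: [0.999, 0.047, 0.001, 0.0]
contact_force: [0.0, 0.3, 0.5]
opening: 0.503
finger_force: 0.0
time: 7.97
eef_pos: [0.4599, -0.1216, 0.0362]
tcp_rot: [0.999, 0.046, 0.0, 0.0]
contact_force: [1.0, 0.5, -0.3]
opening: 0.507
finger_force: 0.0
time: 8.05
eef_pos: [0.4605, -0.1221, 0.0372]
tcp_rot: [0.999, 0.046, 0.001, 0.001]
contact_force: [1.1, -0.7, 0.2]
opening: 0.499
finger_force: 0.0
```

View pics/g3.png

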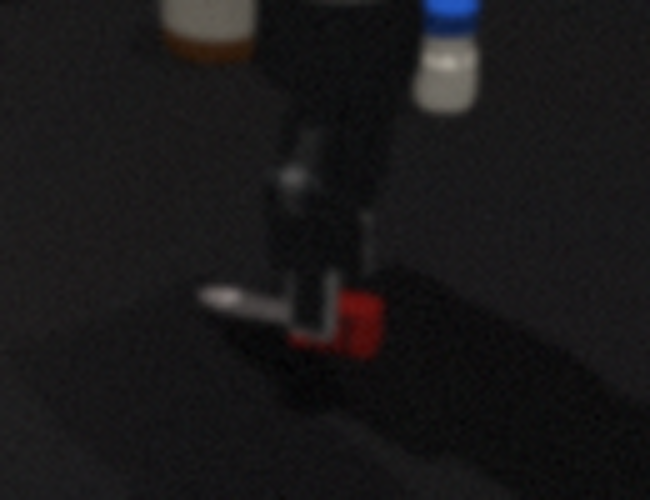

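The fingers straddle the handle (315,305), with the shank pointing left to its nose at (205,295). I'll go 4 mm back and down, then close.

```bash
python3 -m handwheel '[-0.033,-0.008,-0.05,0,0,0,0,0,-0.045,0,0,0,0,0,0,0,0,0,0,0,0,0,0,0]'
python3 -m handwheel '[0,0,0,0,0,0,0,0,0,0,0,0,0,0,0,0,0,0,0,0,0,0,0,0,0,0,0,0,0,0]' 0 60
python3 -m handwheel '[0,0,0,0,0,0,0,0,0,0,0,0]'
```

```text
time: 8.43
eef_pos: [0.4536, -0.1229, 0.021]
tcp_rot: [0.999, 0.046, -0.001, -0.0]
contact_force: [-0.6, -0.2, 0.1]
opening: 0.499
finger_force: 0.0
time: 8.85
eef_pos: [0.4546, -0.1233, 0.022]
tcp_rot: [0.999, 0.046, 0.0, 0.0]
contact_force: [0.3, -0.3, 1.6]
opening: 0.196
finger_force: 60.2
time: 9.02
eef_pos: [0.4546, -0.1233, 0.022]
tcp_rot: [0.999, 0.046, 0.0, 0.0]
contact_force: [-0.5, 0.7, 3.2]
opening: 0.199
finger_force: 60.2
```

```bash
python3 -m handwheel '[0,0,0.1,0,0,0,0,0,0.15,0,0,0,0,0,0.15,0,0,0,0,0,0.1,0,0,0]'
python3 -m handwheel '[0.057,0.137,0,0,0,0.009,0.057,0.137,0,0,0,0.009,0.057,0.137,0,0,0,0.009,0.057,0.137,0,0,0,0.009,0.057,0.137,0,0,0,0.009]'
python3 -m handwheel '[0.057,0.137,0,0,0,0.009,0.057,0.137,0,0,0,0.009,0.057,0.137,0,0,0,0.009,0.057,0.137,0,0,0,0.009,0.057,0.137,0,0,0,0.009]'
python3 -m handwheel '[0,0,-0.08,0,0,0,0,0,-0.08,0,0,0,0,0,-0.04,0,0,0,0,0,0,0,0,0,0,0,0,0,0,0]'
python3 - <<'E'
from meas import *
s=ctrl.get_state();p=s["eef_pos"];t=np.radians(13.3);ex=np.array([np.cos(t),np.sin(t)]);ey=np.array([-ex[1],ex[0]])
from scipy.spatial.transform import Rotation as R
Z=R.from_quat(s["tcp_rot"]).as_matrix();print(p,"xr,yr",ex@p[:2],ey@p[:2],"yaw",np.degrees(np.arctan2(Z[1,0],Z[0,0])),"toolz",Z[:,2].round(4))
a,d,c,f=cam("top");b,d2,c2,f2=cam("side")
np.save("side2.npy",d2);cv2.imwrite("pics/side2.png",b);cv2.imwrite("pics/top2.png",a)
cv2.imwrite("pics/g4.png",np.hstack([cv2.resize(a[170:290,250:378],(400,375),interpolation=2),cv2.resize(b[230:320,235:331],(400,375),interpolation=2)]))
E
```

```text
time: 9.35
eef_pos: [0.4544, -0.1231, 0.0979]
tcp_rot: [0.999, 0.046, 0.0, 0.0]
contact_force: [0.7, -0.5, -1.0]
opening: 0.194
finger_force: 59.9
time: 9.77
eef_pos: [0.4966, -0.0192, 0.096]
tcp_rot: [0.997, 0.081, -0.001, -0.0]
contact_force: [1.0, 0.4, 0.0]
opening: 0.194
finger_force: 59.9
time: 10.18
eef_pos: [0.5393, 0.0836, 0.0958]
tcp_rot: [0.993, 0.117, -0.001, -0.0]
contact_force: [-0.1, 0.2, -0.5]
opening: 0.201
finger_force: 59.9
time: 10.6
eef_pos: [0.5385, 0.0816, 0.0652]
tcp_rot: [0.993, 0.116, -0.001, -0.0]
contact_force: [-0.0, 0.2, -0.2]
opening: 0.196
finger_force: 59.9
[0.53846589 0.081644   0.06523364] xr,yr 0.5428058085598861 -0.04441971616476917 yaw 13.278154031066364 toolz [-0.003  0.    -1.   ]
```

View pics/g4.png

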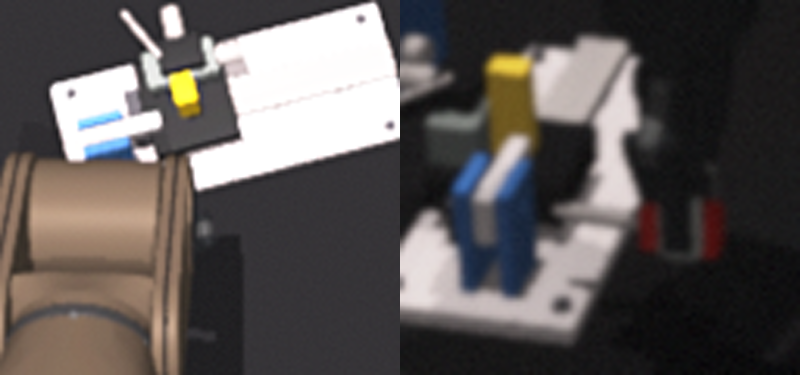

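The side view (right half) shows the pin level with its nose at about (560,210), short of the near ear at (530,200). I'll check the alignment by projection.

Run:
```python
from h import *
s=ctrl.get_state();print(s["eef_pos"])
t=np.radians(13.3);ex=np.array([np.cos(t),np.sin(t),0]);ey=np.array([-ex[1],ex[0],0])
c=imaging.get_calibration("side");f=240/np.tan(np.radians(c["fovy"])/2)
def pr(X):
    q=np.array(c["R"])@X+np.array(c["t"]);return np.array([c["cx"]+f*q[0]/q[2],c["cy"]+f*q[1]/q[2]]).round(1)
tip=s["eef_pos"]+ex*.0682+[0,0,-.010];m=ex*.6277+ey*-.0439+[0,0,.056]
T=lambda p:((p-[235,230])*4.167+[400,0]).round(0)
for n,X in(("tip",tip),("shoulder",tip-ex*.046),("mouth",m),("ear near top +y out",m+ey*.018+[0,0,.017]),("near top +y in",m+ex*.008+ey*.018+[0,0,.017]),("far out top",m+ex*.03+ey*.018+[0,0,.017])):print(n,X.round(4),pr(X),T(pr(X)))
b=cv2.imread("pics/side2.png");cv2.imwrite("pics/g5.png",cv2.resize(b[255:310,240:330],(800,489),interpolation=2))
```

```text
[0.53967767 0.08172083 0.06665648]
tip [0.606  0.0974 0.0567] [272.2 279.9] [555. 208.]
shoulder [0.5613 0.0868 0.0567] [293.4 282.4] [643. 218.]
mouth [0.621  0.1017 0.056 ] [265.1 279.5] [525. 206.]
ear near top +y out [0.6168 0.1192 0.073 ] [261.9 277.2] [512. 197.]
near top +y in [0.6246 0.121  0.073 ] [258.2 276.8] [497. 195.]
far out top [0.646  0.1261 0.073 ] [248.1 275.6] [455. 190.]
```

View pics/g5.png

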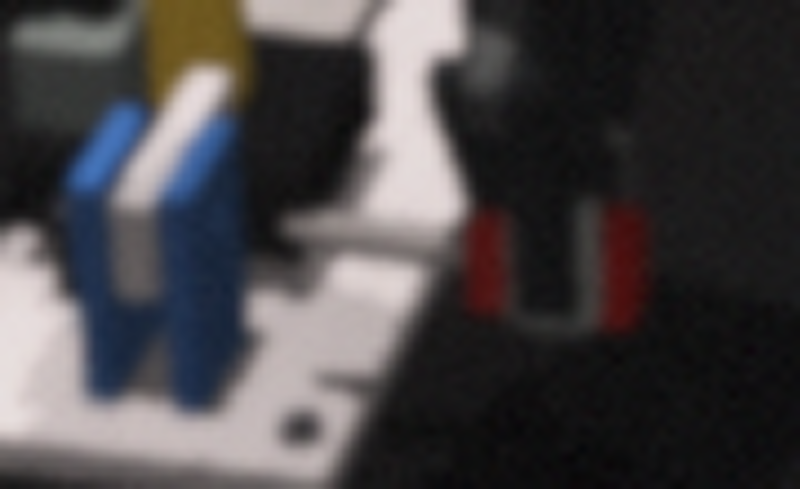

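The nose is at (285,225), which is camera pixel (272,280). The ear corner is at (197,195), pixel (262,277). Both match the prediction to within half a pixel, so I'll insert.

```bash
python3 -m handwheel '[0.0325,0.0097,0,0,0,0,0.0325,0.0077,0,0,0,0,0.0325,0.0077,0,0,0,0,0,0,0,0,0,0]'
python3 -m handwheel '[0.0325,0.0077,0,0,0,0,0.0325,0.0077,0,0,0,0,0,0,0,0,0,0]'
python3 -m handwheel '[0.0195,0.0046,0,0,0,0,0,0,0,0,0,0]'
```

```text
time: 11.03
eef_pos: [0.556, 0.0862, 0.0674]
tcp_rot: [0.993, 0.116, 0.001, 0.0]
contact_force: [0.2, 0.9, 0.7]
opening: 0.195
finger_force: 59.8
time: 11.28
eef_pos: [0.5652, 0.0887, 0.0669]
tcp_rot: [0.993, 0.116, 0.001, 0.0]
contact_force: [0.5, 0.4, -0.6]
opening: 0.195
finger_force: 59.8
time: 11.45
eef_pos: [0.5674, 0.0893, 0.0666]
tcp_rot: [0.993, 0.116, 0.0, 0.0]
contact_force: [-0.3, -0.5, -1.2]
opening: 0.197
finger_force: 59.8
```

```bash
python3 -m handwheel '[0.0325,0.0077,0,0,0,0,0,0,0,0,0,0]'
python3 -m handwheel '[0.0325,0.0077,-0.003,0,0,0,0,0,0,0,0,0]'
python3 -m handwheel '[0.0325,0.0077,0,0,0,0,0,0,0,0,0,0]'
python3 -m handwheel '[0.0325,0.0077,0,0,0,0,0,0,0,0,0,0]'
```

```text
time: 11.62
eef_pos: [0.5726, 0.0904, 0.0668]
tcp_rot: [0.993, 0.116, 0.0, 0.0]
contact_force: [-0.5, -0.7, -0.5]
opening: 0.193
finger_force: 59.8
time: 11.78
eef_pos: [0.5775, 0.0916, 0.0663]
tcp_rot: [0.993, 0.116, 0.0, 0.0]
contact_force: [-0.2, -1.1, 0.2]
opening: 0.192
finger_force: 59.8
time: 11.95
eef_pos: [0.5824, 0.0927, 0.0663]
tcp_rot: [0.993, 0.116, 0.0, 0.0]
contact_force: [0.5, -0.8, -0.8]
opening: 0.196
finger_force: 59.8
time: 12.12
eef_pos: [0.5873, 0.0939, 0.0664]
tcp_rot: [0.993, 0.116, 0.001, 0.0]
contact_force: [-0.6, -0.7, 0.2]
opening: 0.195
finger_force: 59.8
```

```bash
python3 -m handwheel '[0.0325,0.0077,0,0,0,0,0,0,0,0,0,0]'
python3 -m handwheel '[0.026,0.006,0,0,0,0,0,0,0,0,0,0]'
python3 -m handwheel '[0.013,0.003,0,0,0,0,0,0,0,0,0,0]'
python3 -m handwheel '[0.0065,0.0015,0,0,0,0,0,0,0,0,0,0]'
```

```text
time: 12.28
eef_pos: [0.5922, 0.0951, 0.0664]
tcp_rot: [0.993, 0.116, 0.001, 0.0]
contact_force: [0.8, 0.3, 0.6]
opening: 0.197
finger_force: 59.8
time: 12.45
eef_pos: [0.5959, 0.0959, 0.0663]
tcp_rot: [0.993, 0.116, 0.0, 0.0]
contact_force: [0.5, -0.0, -0.6]
opening: 0.195
finger_force: 59.8
time: 12.62
eef_pos: [0.5975, 0.0964, 0.0662]
tcp_rot: [0.993, 0.116, 0.0, 0.0]
contact_force: [-0.8, -0.9, -2.1]
opening: 0.196
finger_force: 59.8
time: 12.78
eef_pos: [0.5982, 0.0965, 0.0661]
tcp_rot: [0.993, 0.116, 0.0, 0.0]
contact_force: [0.3, -0.1, -0.6]
opening: 0.197
finger_force: 59.8
```

```bash
python3 -m handwheel '[0.0097,0.0023,0,0,0,0,0,0,0,0,0,0]'
python3 -m handwheel '[0.0097,0.0023,0,0,0,0,0,0,0,0,0,0]'
python3 -m handwheel '[0.0097,0.0023,0,0,0,0,0,0,0,0,0,0]'
```

```text
time: 12.95
eef_pos: [0.5998, 0.0969, 0.0662]
tcp_rot: [0.993, 0.116, 0.0, 0.0]
contact_force: [0.4, -0.3, 0.1]
opening: 0.195
finger_force: 59.8
time: 13.12
eef_pos: [0.6001, 0.0971, 0.0659]
tcp_rot: [0.993, 0.116, -0.002, 0.0]
contact_force: [-4.4, -1.1, 2.6]
opening: 0.196
finger_force: 60.2
time: 13.28
eef_pos: [0.6002, 0.0971, 0.0657]
tcp_rot: [0.993, 0.117, -0.004, 0.0]
contact_force: [-8.6, -2.3, 6.3]
opening: 0.193
finger_force: 60.7
```

```bash
python3 -m handwheel '[-0.013,-0.003,0,0,0,0,0,0,0,0,0,0]'
python3 -m handwheel '[0,0,0,0,0,0,0,0,0,0,0,0,0,0,0,0,0,0]' 0.45
python3 -m handwheel '[0,0,0.04,0,0,0,0,0,0.1,0,0,0,0,0,0.15,0,0,0,0,0,0.2,0,0,0,0,0,0.2,0,0,0]'
python3 -m handwheel '[-0.1,-0.2,0,0,0,0,-0.1,-0.2,0,0,0,0,-0.1,-0.2,0,0,0,0,-0.1,-0.2,0,0,0,0,-0.1,-0.2,0,0,0,0]'
python3 -m handwheel '[0,-0.2,0,0,0,0,0,-0.2,0,0,0,0,0,0,0,0,0,0]'
python3 - <<'E'
from meas import *
a,d,c,f=cam("top");b,d2,c2,f2=cam("side")
P=pts(d,c,f)
rep("red",P,blob(hsvmask(a,*RED),(250,190,400,300)),.05,.09,c,f,.068)
rep("yel",P,blob(hsvmask(a,*YEL),(295,175,345,215)),.09,.105,c,f,.098)
P=pts(d2,c2,f2);rep("red side",P,blob(hsvmask(b,*RED),(240,255,330,310)),.03,.09,c2,f2,.068)
cv2.imwrite("pics/g6.png",np.hstack([cv2.resize(a[170:290,250:378],(400,375),interpolation=2),cv2.resize(b[230:320,220:316],(400,375),interpolation=2)]))
E
```

```text
time: 13.45
eef_pos: [0.6001, 0.0971, 0.0659]
tcp_rot: [0.993, 0.116, -0.0, -0.0]
contact_force: [-1.6, -1.0, 0.1]
opening: 0.198
finger_force: 59.9
time: 13.7
eef_pos: [0.6014, 0.0972, 0.0666]
tcp_rot: [0.993, 0.116, 0.001, 0.0]
contact_force: [0.5, -0.3, -0.2]
opening: 0.445
finger_force: 0.0
time: 14.12
eef_pos: [0.6003, 0.0972, 0.1705]
tcp_rot: [0.993, 0.116, -0.0, -0.0]
contact_force: [-0.0, -0.1, 0.3]
opening: 0.45
finger_force: 0.0
time: 14.53
eef_pos: [0.5252, -0.054, 0.1705]
tcp_rot: [0.993, 0.117, 0.001, 0.0]
contact_force: [0.2, 0.2, 0.6]
opening: 0.45
finger_force: 0.0
time: 14.78
eef_pos: [0.5261, -0.1174, 0.171]
tcp_rot: [0.993, 0.114, 0.001, 0.002]
contact_force: [-0.3, 0.9, 0.3]
opening: 0.449
finger_force: 0.0
red 101 depth mean [0.5996 0.097  0.0642] plane mean [0.599  0.0966] rect mm [598.8  96.4] [38.9 15.3] 16.1 px 282 291 220 236
yel 66 depth mean [0.663  0.042  0.0973] plane mean [0.6628 0.042 ] rect mm [662.8  42.1] [23.1 15.3] 12.9 px 305 312 193 203
red side 188 depth mean [0.6011 0.1003 0.0581] plane mean [0.593  0.1131] rect mm [593.6 112.6] [36.9 55.3] 23.5 px 265 282 273 288
```

View pics/g6.png

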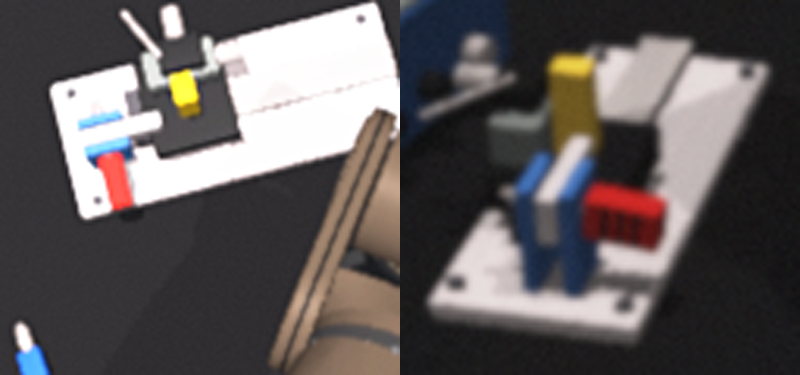

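The pin is through. The red handle meets the near ear in both halves: left (118,180), right (625,215). I'll check numerically for a residual gap.

Run:
```python
from meas import *
t=np.radians(13.3);ex=np.array([np.cos(t),np.sin(t),0]);ey=np.array([-ex[1],ex[0],0])
a,d,c,f=cam("side");P=pts(d,c,f)
print(ctrl.get_state()["eef_pos"])
m=blob(hsvmask(a,*RED),(240,255,330,310))>0
X=P@ex;Y=P@ey
k=m&(P[...,2]>.03);print("side red xr",np.percentile(X[k],[2,50,98]).round(4),"z",np.percentile(P[...,2][k],[2,98]).round(4))
o=ex*.6277+ey*-.0439
for z in(.060,.064):
  row=[]
  for s in np.arange(-.008,.0061,.001):
    w=o+ex*s+ey*.009+[0,0,z]; q=np.array(c["R"])@w+np.array(c["t"]);u,v=c["cx"]+f*q[0]/q[2],c["cy"]+f*q[1]/q[2]
    row.append((round(s*1000),cv2.getRectSubPix(a.astype(np.float32)if 0 else a,(1,1),(float(u),float(v)))[0,0].tolist()))
  print(z,row)
a,d,c,f=cam("top");P=pts(d,c,f);m=blob(hsvmask(a,*RED),(250,190,400,300))>0;k=m&(P[...,2]>.05)
print("top red xr",np.percentile((P@ex)[k],[2,98]).round(4)); 
X=(P@ex);z=P[...,2]
for lo,hi in((.600,.61),(.61,.627),(.592,.6)):
  q=k&(X>lo)&(X<hi);print(lo,z[q].max().round(4),np.median(z[q]).round(4))
```

```text
[ 0.52576377 -0.11295555  0.17006875]
side red xr [0.5899 0.6075 0.6265] z [0.0427 0.0669]
0.06 [(-8, [20, 20, 81]), (-7, [20, 21, 87]), (-6, [22, 23, 91]), (-5, [23, 24, 94]), (-4, [23, 23, 93]), (-3, [24, 23, 93]), (-2, [32, 29, 89]), (-1, [40, 35, 86]), (0, [49, 40, 76]), (1, [57, 45, 66]), (2, [62, 47, 55]), (3, [67, 48, 46]), (4, [70, 48, 38]), (5, [71, 47, 35]), (6, [72, 46, 32])]
0.064 [(-8, [26, 28, 131]), (-7, [27, 29, 132]), (-6, [27, 29, 133]), (-5, [28, 29, 132]), (-4, [30, 30, 129]), (-3, [32, 31, 124]), (-2, [39, 35, 115]), (-1, [45, 39, 105]), (0, [54, 43, 89]), (1, [62, 48, 72]), (2, [66, 47, 58]), (3, [69, 47, 43]), (4, [73, 47, 36]), (5, [76, 49, 33]), (6, [81, 51, 33])]
top red xr [0.5872 0.6229]
0.6 0.0677 0.0637
0.61 0.07 0.0653
0.592 0.0678 0.0646
```

```bash
python3 -c "
from plant import ctrl
print(ctrl.sign_off())"
```

```text
the job is handed in; nothing more can be done
None
```

The carriage is at its end stop, and the red-handled lock pin is through ear, tongue and ear with its handle seated against the near ear. The pin is released, the arm is clear, and I handed the job in at about 15 s of the 54 s.

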